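# Hook the sample case shut and wedge its front up for new foot pads

### The arm

A 6-joint arm with a two-finger parallel gripper is mounted at the origin on the work surface; the furniture and walls round the work are solid. World frame = base frame: x ahead of the robot, y to its left, z up, the work surface at z = 0. Lengths are in m, angles in rad, forces in N, time in s.
With the tool pointing down it reaches from about 0.325 to 0.775 m from the base axis. Payload 5.5 kg.
Tool frame: the origin (TCP) lies at the very end of the fingers, on their centre line; the grasp point (between the pads) lies 19 mm behind it (ctrl.hold_point_z is the distance from the TCP to the grasp point, in m); z points along the fingers, y is the direction in which the jaws open and shut (so a half turn about z gives the same grasp; the last joint's range is limited). The gripper opens to 85 mm and grips with 20 to 120 N. Pads are 22 mm wide; open, the fingers measure 114 mm over their backs; the gripper's body (76 mm by 85 mm) begins 54 mm behind the grasp point. The pads swing forward as they close: fully open they stand 13 mm farther back than shut.
Start: joints at [-1.269, 0.091, 1.231, -0, 1.82, -0.057], TCP at [0.211, -0.562, 0.231] pointing down, gripper open.
Joint ranges: [-2.87, 2.87], [-0.86, 2.18], [0.17, 2.46], [-1.51, 4.65], [0.06, 2.69], [-2.65, 2.65]. Speed limits (rad/s): [2.57, 2.57, 3.01, 3.14, 3.14, 3.14].

### API

Orientations are given as a unit quaternion [w, x, y, z].
In Python, from plant import ctrl gives the robot as it stands. The module is installed in compiled form; this text tells all that it offers.
- The arm moves only by the tool step_arm, never from a script. Its argument "plan" is one flat list of numbers, 5 for each row, row after row: the finger opening in m, from 0 to 0.0854, then the shift along the world's x, y, z in m, then the turn about the world's z in degrees. A call has 1 to 8 rows; each row is the pose to reach, as a shift and turn from the pose commanded when the call began; what a row does not reach only later rows make up. A row lasts 1/8 s, in which the tool goes at most 62.5 mm and 10.7 degrees, less where a joint would pass 70% of its speed; a pose out of reach is approached as far as the arm can. A call with a gripper value outside its range is refused whole. The fingers move at their own pace and stop on an object; "newtons" is the grip in N (left out, the last holds). Time passes only in rows, so rows that repeat a pose let the fingers close. It gives the time, the measured TCP pose, the force and the opening at its end, in the units of the state.
- ctrl.read_state(): the state, without advancing time (a new reading comes with each control period).
- ctrl.camera(name): name is "scene" or "top" or "wrist"; returns a dict with "img" (480x640x3 uint8, red, green, blue), "z_map" (480x640 float32, m along the optical axis (not along the pixel's ray), 0 where there is no reading), "fovy" (degrees; the focal length in pixels is half the picture's height over the tangent of half this angle, whatever the lens; pixels are square), "cx", "cy" (the principal point, pixels), "R" (3x3) and "t" (3): a world point X has camera coordinates R X + t. Camera axes: x right, y down, z forward; pixel columns grow to the right and rows downward; lengths in m; the calibration is good to about 2 mm. A picture is of the moment at which its call begins.
- ctrl.job_done(): hands the job in, once; it reports no verdict.
The state is a dict: "time": time; "qpos": joint angles; "joint_vel": joint speeds; "tau": joint torques, N m; "eef_pos": TCP position; "eef_rot": TCP orientation; "ft_force": force on the tool from outside, world axes, zero at the start; "ft_torque": the same for the moment, N m; "width": opening from 0.0 (shut) to 1.0 (fully open).
Only numpy, scipy, OpenCV 4.12 (cv2) and the standard library are available. Lean on these libraries where they do the work, as an engineer would, in place of code of your own. Each camera call takes 0.05 s, during which the arm holds its last target.

### The job

The pastry sample case needs fresh pads under its two front feet. First swing the hook on its front down into the catch so that the door cannot fly open, then slide the levelling wedge, nose first and flat on the counter, under the middle of the case's front rail until both front feet have just lifted off the counter, about 5 mm, without shoving the case along. Finish while holding the wedge there: keep your grip on it, and leave the other things on the counter where they are.

Things in the scene. Friction and masses are not known exactly. Their poses are not given: they have to be found in the camera images.
- sample_case: Loose pastry case, dark wood and glass, rolls inside, 200 mm deep (x), 160 wide (y), 170 high, about 0.85 kg. Origin: centre of its footprint at counter level. x points from the front (face with door and hook, at x = -100 mm) to the back, z up. Four black rubber feet 14 mm high; the frame's underside is 14 mm above the counter. Lifting the front takes 4 to 5 N. The door is hinged on the +y side
- door_hook (a joint): Angle of the steel hook on the case's front: 0 = lying level in its catch on the door (fully closed, hard stop), grows as it is raised, 1.57 = standing straight up, 1.9 = fully open. It turns in the plane of the case's front and stays where it is left (friction, about 0.6 N at the knob). From the pivot it points to the case's +y side when closed
- hook_pivot (a point): Point on the hook's pivot axis (which runs along the case's x), 24.5 mm out from the front face, on the -y post of the case, 120 mm above the counter
- hook_knob (a point): Centre of the round black knob at the hook's free end, 55 mm from the pivot: 13 mm in diameter, axis along the case's x; it stands out 8 to 36 mm from the front face (this point 24.5 mm out)
- rail_mid (a point): Middle of the lower front edge of the case's front bottom rail; the rail is 160 mm wide along y, 14 mm deep, its underside 14 mm above the counter while the case stands level
- foot_far (a point): Centre of the underside of the front foot on the case's -y side (18 mm in diameter); its height is the lift of that foot
- foot_near (a point): Centre of the underside of the front foot on the case's +y side; its height is the lift of that foot
- wedge: Loose grey plastic wedge lying flat, 215 mm long (x), 40 wide (y), 0.1 kg. Origin: centre of its underside. Tail from x = -107.5 to -12.5 mm: level block 24 mm high; then the top slopes down 1 in 6 to the nose at x = +107.5 mm, 4 mm thick. It meets the rail when the nose is 60 mm past the rail's front edge; each 6 mm more lifts the rail 1 mm. The push takes under 10 N
- wedge_nose (a point): Middle of the wedge's nose edge, on its underside (x = +107.5 mm)
- wedge_grip (a point): Where to grip the wedge: on the tail block, 30 mm from its end (x = -77.5 mm), 12 mm above the counter; grip across the 40 mm width. Gripped here, the hand stays clear of the case and of the hook's knob
- green_tape: Roll of tape lying flat, 96 mm across, 25 mm high, bystander; origin at the centre of its underside
- card_reader: Small white square card reader, 68 x 68 x 14 mm, bystander; origin at the centre of its underside

How it is judged:
By the outcome, as a careful person would: the job done as asked, in the order asked, and still so for the second after the job is handed in, while the arm keeps its last pose, push and grip.
It also fails if it takes over 54 s, if anything falls off the work surface, if the arm or the gripper's body presses on something with over 40 N, if the wrist force passes 120 N, or if a joint passes its speed limit or range.

## Working session

There is one attempt and no reset: what is moved stays moved. The work goes in short steps, Python scripts to look and compute and a tool call to move; the robot and the scene stay as the last step left them, time stands still between calls to the robot, and variables do not carry over. Pictures are saved under pics/ and viewed, and the job is handed in when it is done.

Besides the shell and the picture viewer there is one more tool, called after "Request:" as name(argument=value, ...) on one line, values as JSON. step_arm: Moves the arm, as the interface text tells. Its arguments: {"type":"object","properties":{"plan":{"type":"array"},"newtons":{"type":"number"}},"required":["plan"]}

```bash
mkdir -p pics; cat > h.py <<'E'
import numpy as np, cv2
from plant import ctrl
def cam(n,fn=None):
    d=ctrl.camera(n)
    d['f']=240/np.tan(np.radians(d['fovy'])/2)
    if fn: cv2.imwrite('pics/'+fn,d['img'][:,:,::-1]); np.savez('pics/'+fn+'.npz',**d)
    return d
def load(fn): return dict(np.load('pics/'+fn+'.npz'))
def pt(d,u,v,z=None):
    z=d['z_map'][int(v),int(u)] if z is None else z
    c=np.array([(u-d['cx'])/d['f']*z,(v-d['cy'])/d['f']*z,z])
    return d['R'].T@(c-d['t'])
def ray(d,u,v,h):
    o=-d['R'].T@d['t']; r=d['R'].T@np.array([(u-d['cx'])/d['f'],(v-d['cy'])/d['f'],1])
    return o+r*(h-o[2])/r[2]
def proj(d,X):
    c=d['R']@np.array(X)+d['t']; return d['cx']+d['f']*c[0]/c[2], d['cy']+d['f']*c[1]/c[2]
def crop(fn,x0,y0,x1,y1,s,out):
    im=cv2.imread('pics/'+fn)[y0:y1,x0:x1]; cv2.imwrite('pics/'+out,cv2.resize(im,None,fx=s,fy=s,interpolation=cv2.INTER_CUBIC))
E
python3 - <<'E'
from h import *
for n in("scene","top"):
    d=cam(n,n+'0.png'); print(n,d['fovy'],d['cx'],d['cy'],-d['R'].T@d['t'],d['R'])
print(ctrl.read_state())
E
```

```text
scene 55.58889586833084 317.82256790862965 232.1829900013505 [-0.17051516 -0.50237416  0.50021395] [[ 0.62331982 -0.78184632 -0.01373816]
 [-0.38157321 -0.28877677 -0.87807168]
 [ 0.68254985  0.55256159 -0.47833189]]
top 43.502931978093805 326.0911584751693 228.85448257324492 [ 0.3639319  -0.0478753   1.13795368] [[ 0.003701   -0.99984211 -0.01737976]
 [-0.99679584 -0.00229991 -0.07995479]
 [ 0.07990219  0.01761998 -0.99664697]]
{'time': 0.1, 'qpos': array([-1.26870453e+00,  9.17984036e-02,  1.23180485e+00,  3.05626080e-08,
        1.81981305e+00, -5.67022979e-02]), 'joint_vel': array([ 0.00092159, -0.00211562, -0.00283624,  0.00117164,  0.00011819,
       -0.00041428]), 'tau': array([ 3.36195757e-03, -4.60218251e+01, -4.19217753e+01, -6.37744620e-05,
        1.06318924e-02, -2.22167394e-06]), 'eef_pos': array([ 0.21060454, -0.56153779,  0.23023283]), 'eef_rot': array([-9.04969476e-04,  9.83951050e-01,  1.78436261e-01, -1.11580628e-04]), 'ft_force': array([-0.17742472,  0.07826948,  0.02612702]), 'ft_torque': array([ 0.00660786, -0.00543786, -0.00260889]), 'width': 1.0002346970556713}
```

View pics/scene0.png

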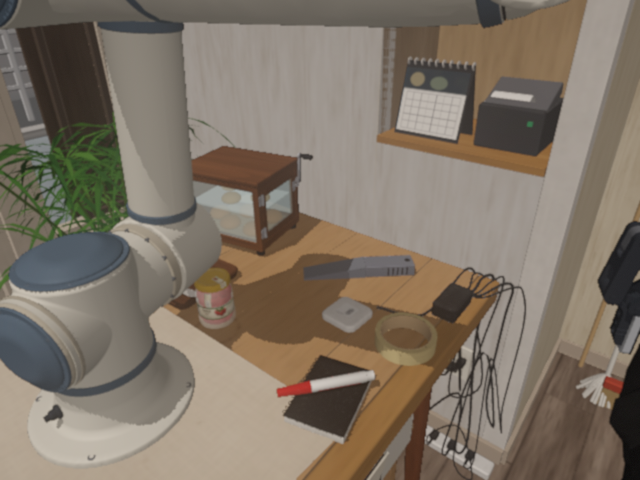

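View pics/top0.png

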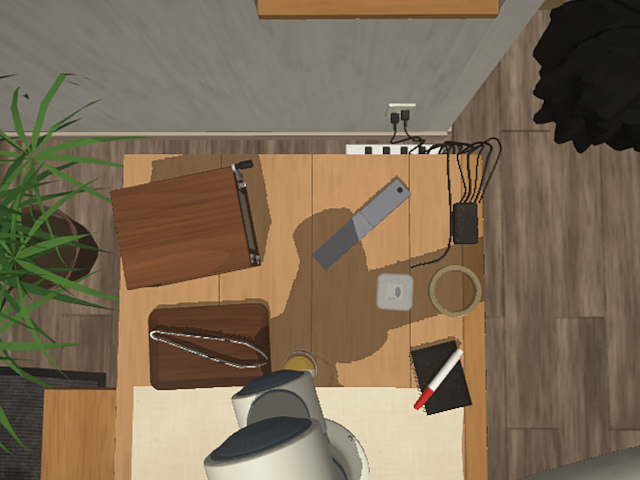

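```bash
python3 - <<'E'
from h import *
crop('top0.png',100,140,300,300,4,'c1.png')
crop('top0.png',300,165,420,285,5,'c2.png')
crop('scene0.png',180,130,330,260,5,'c3.png')
E
```

```text
(no output)
```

View pics/c1.png

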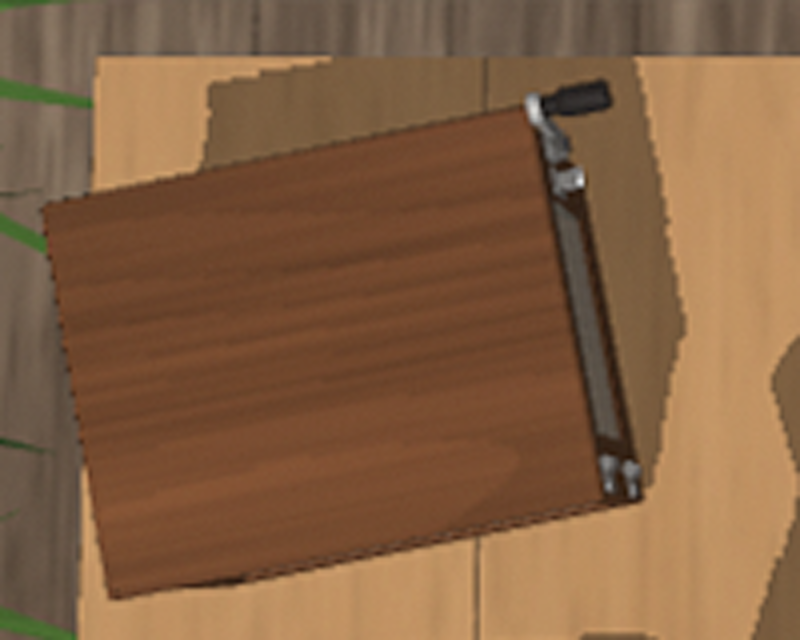

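View pics/c2.png

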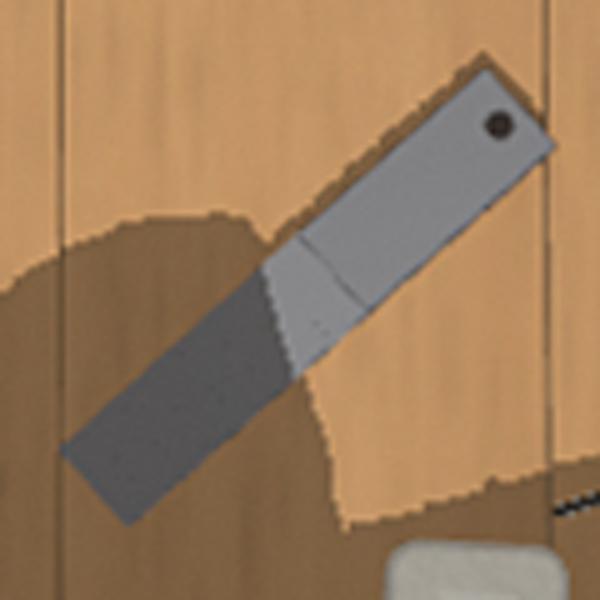

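View pics/c3.png

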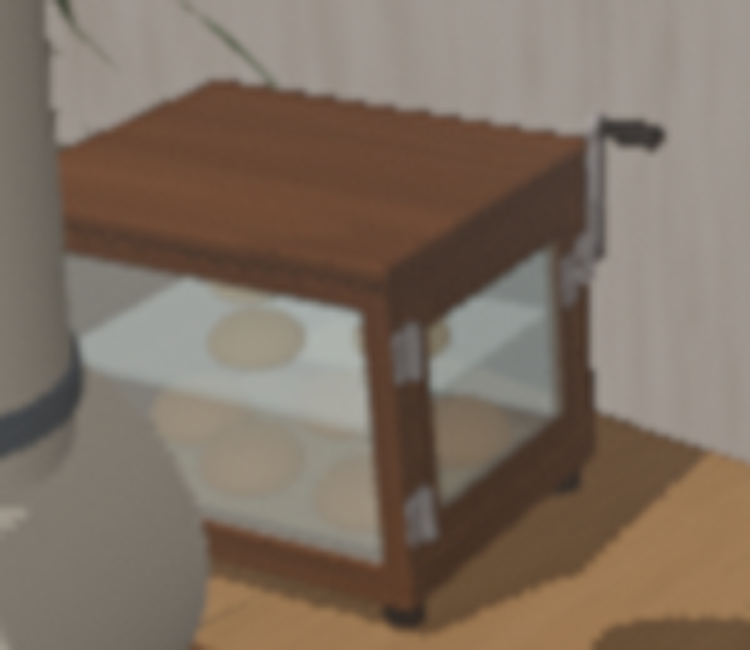

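```bash
python3 - <<'E'
from h import *
d=load('top0.png')
C=lambda u,v:(u/4+100,v/4+140)
for n,u,v in(('FF',530,105),('NF',605,502),('FB',42,205),('NB',112,598)):
    p=C(u,v); q=ray(d,*p,0.17); print(n,q, pt(d,p[0]+(3 if n[1]=='B' else -3),p[1]+(3 if n[0]=='F' else -3)))
for n,u,v in(('knobbase',548,103),('knobend',610,95)):
    p=C(u,v); print(n,pt(d,*p),d['z_map'][int(p[1])-1:int(p[1])+3,int(p[0])-3:int(p[0])+2])
W=lambda u,v:(u/5+300,v/5+165)
for n,u,v,h in(('tl',484,68,.024),('tr',555,145,.024),('nl',62,450,.004),('nr',128,525,.004),('hl',300,235,.024),('hr',370,308,.024)):
    p=W(u,v); print(n,ray(d,*p,h), pt(d,*p))
E
```

```text
FF [0.5437203  0.12244184 0.17      ] [0.53849412 0.12700141 0.17149717]
NF [0.38205921 0.08954681 0.17      ] [0.3868994  0.09465399 0.16865998]
FB [0.50232588 0.3215761  0.17      ] [0.49734457 0.31634949 0.17036569]
NB [0.34279548 0.28801054 0.17      ] [0.34756397 0.28453761 0.16636344]
knobbase [0.54293837 0.11363373 0.17863456] [[0.97197694 0.9748067  0.97573715 0.970095   0.97415066]
 [0.9722135  0.97269356 0.9733963  0.9732513  0.9741494 ]
 [0.9729056  0.97299576 0.9735245  0.97511363 0.97593206]
 [0.97219324 0.9736007  0.9732415  0.97382545 0.9746893 ]]
knobend [0.5461824  0.08851067 0.1788489 ] [[0.97303545 0.9710249  0.97211224 0.9743329  1.1554052 ]
 [0.97000116 0.97523195 0.97120106 0.9728542  1.1545738 ]
 [0.97197855 0.9716287  0.97461313 0.97333586 1.1595099 ]
 [0.9726843  0.9742647  0.9735925  0.97729266 1.1529249 ]]
tl [ 0.54765981 -0.15985298  0.024     ] [ 0.55111089 -0.16195633  0.00307589]
tr [ 0.5187177  -0.18608132  0.024     ] [ 0.52271031 -0.18964627 -0.0047338 ]
nl [ 0.40532286 -0.00219015  0.004     ] [ 0.40648495 -0.0009075  -0.02783693]
nr [ 0.37718918 -0.02719116  0.004     ] [ 3.77231708e-01 -2.71248047e-02  3.62092971e-04]
hl [ 0.48484225 -0.09116117  0.024     ] [ 0.48477393 -0.09113671  0.02462944]
hr [ 0.45764187 -0.11710317  0.024     ] [ 0.45777675 -0.11720281  0.02239666]
```

```bash
python3 - <<'E'
from h import *
def cloud(d):
    v,u=np.mgrid[0:480,0:640]; z=d['z_map']; ok=z>0
    c=np.stack([(u-d['cx'])/d['f']*z,(v-d['cy'])/d['f']*z,z],-1)
    return (c-d['t'])@d['R'],ok
d=load('top0.png'); P,ok=cloud(d)
m=ok&(P[...,2]>.16)&(P[...,2]<.18)&(P[...,0]>.3)&(P[...,0]<.57)&(P[...,1]>.05)&(P[...,1]<.36)
lab=cv2.connectedComponentsWithStats(m.astype(np.uint8)); k=1+np.argmax(lab[2][1:,4]); 
m2=cv2.morphologyEx((lab[1]==k).astype(np.uint8),cv2.MORPH_OPEN,np.ones((9,9)))>0
print(cv2.minAreaRect((P[m2][:,:2]*1000).astype(np.float32)),P[m2][:,2].mean())
m=ok&(P[...,2]>.01)&(P[...,2]<.03)&(P[...,0]>.36)&(P[...,0]<.57)&(P[...,1]>-.2)&(P[...,1]<.02)
print(P[240,300:420:30],P[140,200:500:60], P[10,300:460:50],P[150,250])
s=load('scene0.png')
for u,v in((603,130),(630,133),(655,138)): p=(u/5+180,v/5+130); print(pt(s,*p))
ex=np.array([-.1994,.9799,0]);ey=np.array([-.9799,-.1994,0]);o=np.array([.4427,.2054,0])
for a in(1.24,1.57,1.9):
  for py in(-.06,-.07):
    print(a,py)
    for ox in(-.108,-.1245,-.136):
      X=o+ex*ox+ey*(py+.055*np.cos(a))+np.array([0,0,.12+.055*np.sin(a)])
      q=proj(d,X);w=proj(s,X); print(X,'top',(q[0]-100)*4,(q[1]-140)*4,'scene',(w[0]-180)*5,(w[1]-130)*5)
for py in(-.06,-.07):
   X=o+ex*-.1245+ey*py+np.array([0,0,.12]); q=proj(d,X);w=proj(s,X); print('pivot',(q[0]-100)*4,(q[1]-140)*4,'scene',(w[0]-180)*5,(w[1]-130)*5)
E
```

```text
((444.46551513671875, 206.75265502929688), (166.41250610351562, 206.9285430908203), 11.689804077148438) 0.1687447853751899
[[ 0.43406876  0.02188816 -0.00371955]
 [ 0.4334762  -0.03533705  0.00834513]
 [ 0.43436427 -0.09219245 -0.00364441]
 [ 0.43447233 -0.14902246 -0.0029713 ]] [[ 0.79693161  0.38737739 -0.73887185]
 [ 0.79571274  0.1955258  -0.73384284]
 [ 0.794859    0.00541357 -0.73039461]
 [ 0.79567494 -0.18385889 -0.73418469]
 [ 0.79577851 -0.3726965  -0.7348855 ]] [[ 0.8110878   0.014613    0.16078326]
 [ 0.8104181  -0.06934072  0.16146781]
 [ 0.81121318 -0.15327175  0.15894969]
 [ 0.80998336 -0.23652798  0.16086547]] [ 0.76220101  0.22584326 -0.72721746]
[0.53746441 0.11513844 0.17611508]
[0.53596886 0.09866971 0.17857531]
[0.54555585 0.09287788 0.17484856]
1.24 -0.06
[0.50552447 0.10797276 0.17201812] top 563.1636484471346 197.10875136655068 scene 566.9098873380051 163.04447973370472
[0.50881457 0.09180441 0.17201812] top 603.0086642578244 189.1179498846309 scene 601.2934609436363 168.78175225836344
[0.51110767 0.08053556 0.17201812] top 630.7804943322687 183.5483905206978 s
[... 1329 characters left out ...]
95086969691 scene 641.5799146262805 142.59792429701278
[0.54603593 0.08764312 0.1720465 ] top 614.4486828760762 98.4944785158907 scene 665.3330102052814 146.4035854962168
1.9 -0.07
[0.55025173 0.11707432 0.1720465 ] top 542.5263798526648 88.23999190397524 scene 618.978573586933 130.2277393583094
[0.55354183 0.10090597 0.1720465 ] top 582.2203256706832 80.27695132444126 scene 652.4745312005311 135.5349409991777
[0.55583493 0.08963712 0.1720465 ] top 609.886856516531 74.72674200963888 scene 676.0906149495625 139.2767453049268
pivot 612.5478531194397 166.6617367004818 scene 625.1179958516141 269.72404098463414
pivot 608.2107136337877 144.00269183507157 scene 636.0205681783867 261.74467572145517
```

Request:
step_arm(plan=[0,0.03,0.05,0.03,10,0,0.06,0.1,0.04,20,0,0.09,0.15,0.05,30,0,0.12,0.2,0.05,40,0,0.15,0.25,0.05,50,0,0.18,0.3,0.05,60,0,0.21,0.35,0.05,70,0,0.24,0.4,0.05,80], newtons=30)

```text
time: 1.1
eef_pos: [0.4512, -0.16, 0.2809]
eef_rot: [-0.0, 0.637, 0.771, -0.0]
ft_force: [0.1, -1.5, -0.2]
width: 0.001
```

Request:
step_arm(plan=[0,0.03,0.05,0,1,0,0.06,0.1,0,1.3,0,0.09,0.15,0,1.3,0,0.11,0.2,0,1.3,0,0.127,0.24,0,1.3,0,0.127,0.262,0,1.3,0,0.127,0.262,0,1.3])

```text
time: 1.98
eef_pos: [0.5775, 0.1016, 0.2804]
eef_rot: [-0.001, 0.629, 0.777, -0.001]
ft_force: [-1.0, -0.5, 0.3]
width: 0.003
```

```bash
python3 - <<'E'
from h import *
print(ctrl.read_state()['qpos'])
w=cam('wrist','w1.png'); s=cam('scene','s1.png'); t=cam('top','t1.png')
crop('t1.png',200,120,320,220,6,'t1c.png')
E
```

```text
[ 1.16122445e-01  7.16549026e-02  1.16393566e+00  9.42851531e-05
  1.90763253e+00 -9.34895136e-02]
```

View pics/w1.png

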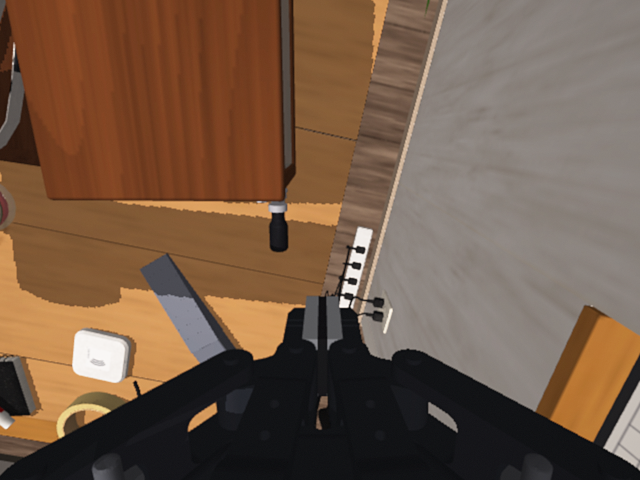

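View pics/s1.png

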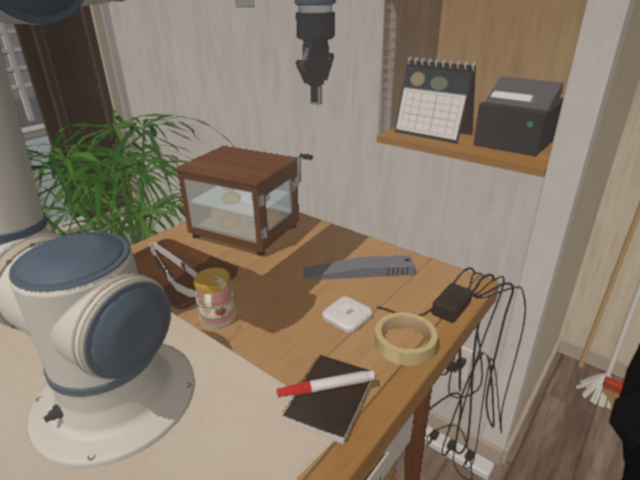

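```bash
python3 - <<'E'
from h import *
w=load('w1.png'); print(w['fovy'],-w['R'].T@w['t'])
for p in((279,235),(277,215),(278,250)): print(pt(w,*p))
for p in((48,199),(288,200)): print('lid',ray(w,*p,.17))
r=ctrl.read_state(); print(r['eef_pos'])
for z in(.16,):
  print(proj(w,[.5775,.1016,.2804]))
E
```

```text
66.36547713669707 [0.56165247 0.17352152 0.42287668]
[0.54600837 0.10397037 0.18079673]
[0.54218148 0.11710965 0.17960545]
[0.54715875 0.09304241 0.18014441]
lid [0.3841179  0.09306693 0.17      ]
lid [0.54704852 0.12689795 0.17      ]
[0.57758595 0.09929843 0.28115444]
(np.float64(323.9009684298967), np.float64(314.87417715363705))
```

Request:
step_arm(plan=[0,0,0,-0.06,0,0,0,0,-0.11,0,0,0,0,-0.12,0,0,-0.008,-0.002,-0.122,0,0,-0.016,-0.004,-0.122,0,0,-0.024,-0.006,-0.122,0,0,-0.032,-0.007,-0.122,0,0,-0.04,-0.009,-0.124,0])

```text
time: 3.12
eef_pos: [0.5374, 0.0912, 0.158]
eef_rot: [0.0, 0.63, 0.776, 0.001]
ft_force: [0.1, 0.4, -0.6]
width: -0.001
```

```bash
python3 - <<'E'
from h import *
w=cam('wrist','w2.png'); s=cam('scene','s2.png')
crop('s2.png',180,70,340,260,3,'s2c.png')
crop('w2.png',160,140,400,380,2.5,'w2c.png')
E
```

```text
(no output)
```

View pics/s2c.png

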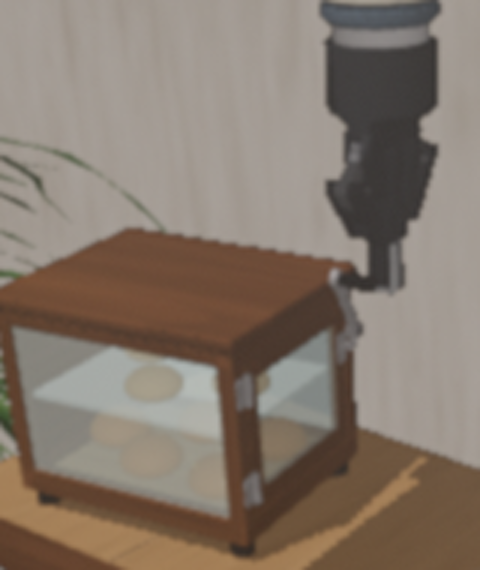

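View pics/w2c.png

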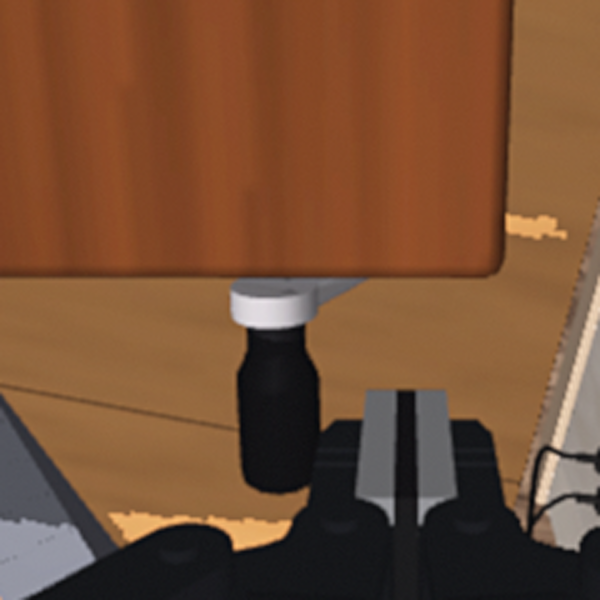

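Request:
step_arm(plan=[0,-0.008,0.001,-0.003,0,0,-0.015,0,-0.006,0,0,-0.022,-0.001,-0.009,0,0,-0.029,-0.003,-0.013,0])

```text
time: 3.72
eef_pos: [0.5082, 0.0882, 0.144]
eef_rot: [-0.0, 0.63, 0.776, 0.0]
ft_force: [0.3, 0.8, -0.0]
width: -0.003
```

```bash
python3 - <<'E'
from h import *
w=cam('wrist','w3.png'); s=cam('scene','s3.png')
a=cv2.imread('pics/s3.png')[100:260,200:340]; b=cv2.imread('pics/w3.png')[140:380,160:400]
a=cv2.resize(a,(394,450)); b=cv2.resize(b,(400,400)); b=cv2.copyMakeBorder(b,0,50,0,0,0)
cv2.imwrite('pics/m3.png',np.hstack([a,b]))
E
```

```text
(no output)
```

View pics/m3.png

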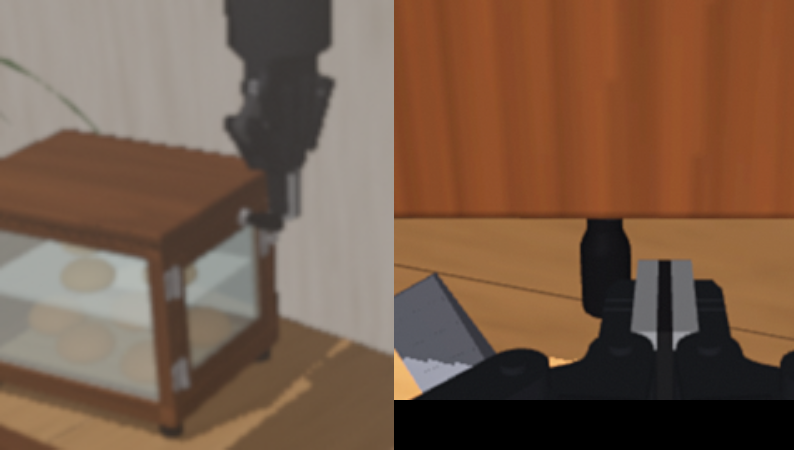

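Request:
step_arm(plan=[0,0.004,0.001,0.02,0,0,0.004,0.001,0.04,0,0,-0.02,-0.004,0.042,0,0,-0.0275,-0.0055,0.03,0,0,-0.0275,-0.0055,0.01,0,0,-0.0275,-0.0055,0,0,0,-0.0275,-0.0055,-0.009,0,0,-0.0275,-0.0055,-0.014,0])

```text
time: 4.82
eef_pos: [0.4806, 0.0825, 0.1292]
eef_rot: [-0.001, 0.63, 0.776, -0.001]
ft_force: [-4.3, -0.8, 1.3]
width: -0.002
```

```bash
cat >m.py <<'E'
import sys
from h import *
i=sys.argv[1]
w=cam('wrist','w%s.png'%i); s=cam('scene','s%s.png'%i)
a=cv2.imread('pics/s%s.png'%i)[100:260,200:340]; b=cv2.imread('pics/w%s.png'%i)[140:380,160:400]
a=cv2.resize(a,(394,450)); b=cv2.resize(b,(400,400)); b=cv2.copyMakeBorder(b,0,50,0,0,0)
cv2.imwrite('pics/m%s.png'%i,np.hstack([a,b])); print(ctrl.read_state()['ft_force'])
E
python3 m.py 4
```

```text
[-3.61961567 -1.93087937 -0.84550424]
```

View pics/m4.png

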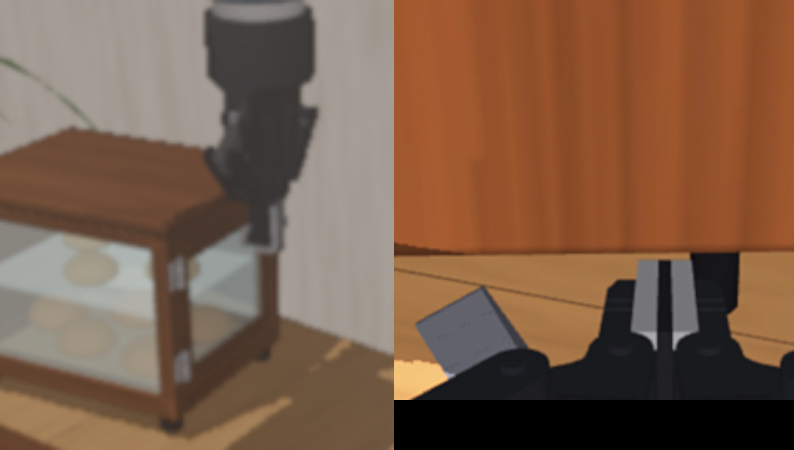

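```bash
python3 - <<'E'
from h import *
t=cam('top','t4.png')
a=cv2.imread('pics/top0.png')[140:300,100:300];b=cv2.imread('pics/t4.png')[140:300,100:300]
cv2.imwrite('pics/t4c.png',cv2.resize(np.hstack([a,b]),(800,320)))
E
```

```text
(no output)
```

View pics/t4c.png

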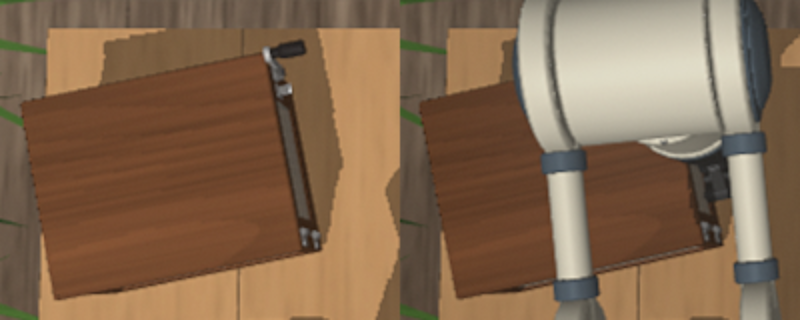

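View pics/w4.png

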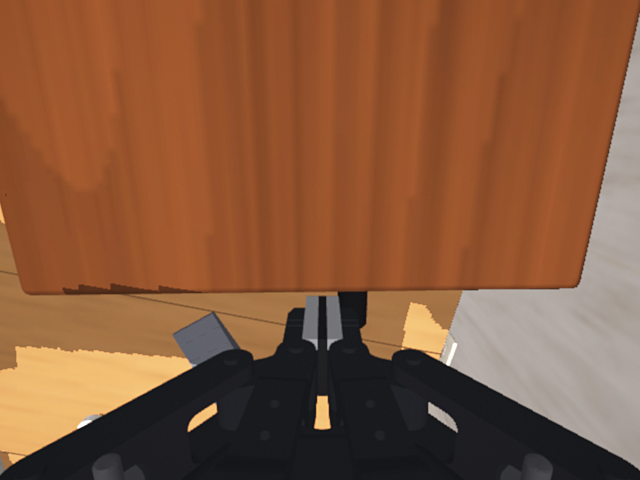

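Request:
step_arm(plan=[0,-0.003,-0.0005,0,0,0,-0.003,-0.0005,0.03,0,0,-0.003,-0.0005,0.06,0,0,0.014,0.003,0.06,0,0,0.014,0.003,0.055,0,0,0.014,0.003,0.055,0])

```text
time: 5.72
eef_pos: [0.4947, 0.0857, 0.1844]
eef_rot: [-0.001, 0.63, 0.776, -0.0]
ft_force: [-0.1, -0.3, 0.3]
width: 0.003
```

```bash
python3 m.py 5
```

```text
[-0.23059682 -0.30289988  0.25159901]
```

View pics/m5.png

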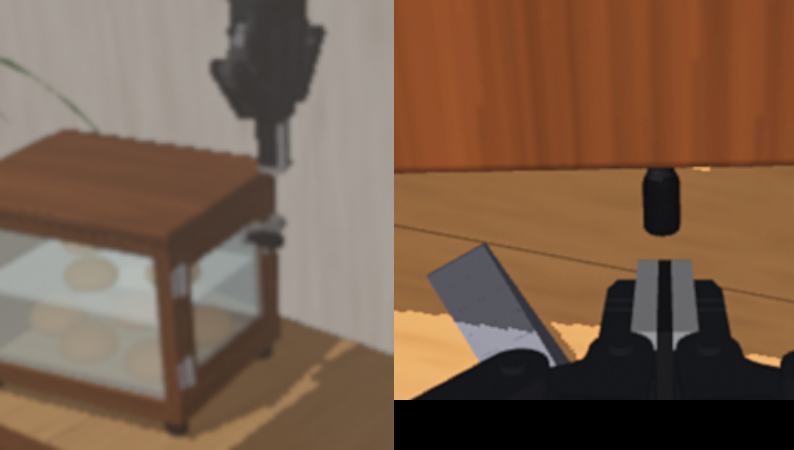

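```bash
python3 - <<'E'
from h import *
w=load('w5.png'); s=load('s5.png')
for p in((321,262),(321,252),(321,275)): print(pt(w,*p))
print(pt(s,293,185),pt(s,289,184))
ex=np.array([-.2028,.9792,0]);ey=np.array([-.9792,-.2028,0]);o=np.array([.4440,.2068,0])
print([((pt(w,321,262)-o)@e).round(4) for e in(ex,ey)])
print((ctrl.read_state()['eef_pos']-o)@ey)
E
```

```text
[0.49191487 0.0918071  0.1341416 ]
[0.4906429  0.09794009 0.13550852]
[0.49342121 0.08459116 0.13505195]
[0.48681367 0.09477525 0.13091763] [0.48616455 0.10544262 0.13074767]
[np.float64(-0.1223), np.float64(-0.0236)]
-0.025079250231486338
```

Request:
step_arm(plan=[0,-0.001,0,-0.03,0,0,-0.001,0,-0.045,0,0,-0.001,0,-0.052,0,0,-0.001,0,-0.055,0,0,-0.001,0,-0.057,0,0,-0.001,0,-0.058,0,0,-0.001,0,-0.058,0])

```text
time: 6.7
eef_pos: [0.4944, 0.0857, 0.1276]
eef_rot: [0.0, 0.63, 0.776, 0.0]
ft_force: [0.5, 0.2, -0.0]
width: -0.002
```

Request:
step_arm(plan=[0,0,0,-0.001,0,0,0,0,-0.002,0,0,0,0,-0.002,0])

```text
time: 7.08
eef_pos: [0.4944, 0.0857, 0.1262]
eef_rot: [0.0, 0.63, 0.776, 0.0]
ft_force: [-1.1, -0.4, 4.4]
width: 0.001
```

```bash
python3 m.py 6
```

```text
[-1.84659715 -0.5481714   5.46317108]
```

View pics/m6.png

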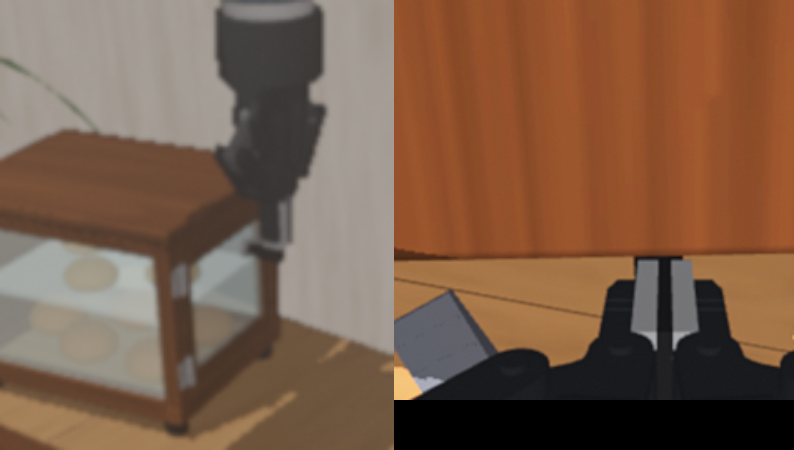

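Request:
step_arm(plan=[0,0,0,-0.001,0,0,0,0,-0.001,0,0,0,0,0.03,0,0,0,0,0.09,0,0,-0.01,-0.06,0.12,0,0,-0.01,-0.1,0.12,0,0,-0.01,-0.1,0.12,0])

```text
time: 8.05
eef_pos: [0.4843, -0.0167, 0.2456]
eef_rot: [0.001, 0.632, 0.775, 0.0]
ft_force: [-0.3, 0.8, -0.7]
width: -0.001
```

```bash
python3 - <<'E'
from h import *
w=cam('wrist','w7.png'); s=cam('scene','s7.png'); 
crop('s7.png',230,140,330,250,5,'s7c.png')
E
```

```text
(no output)
```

View pics/s7c.png

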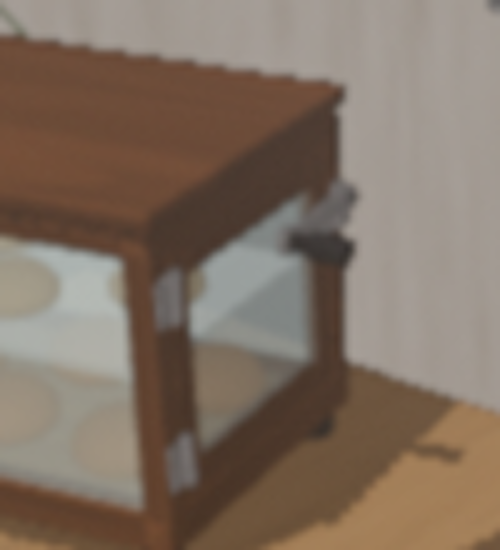

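View pics/w7.png

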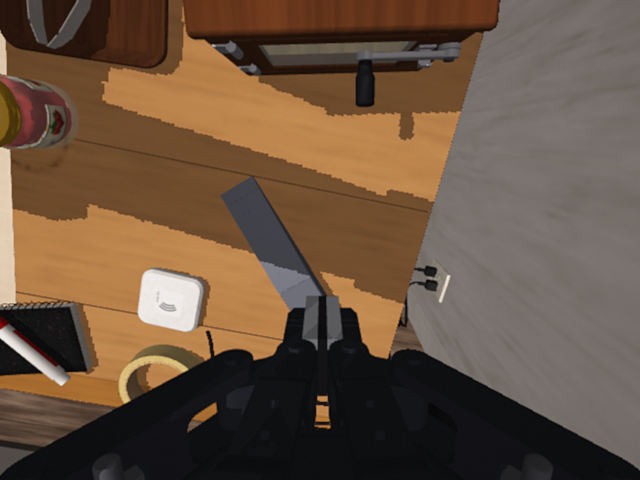

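```bash
python3 - <<'E'
from h import *
w=load('w7.png'); s=load('s7.png')
for n,p in dict(knob=(365,78),knobm=(365,90),base=(366,57),bar=(390,55),bar2=(415,53),piv=(450,48),lidL=(190,36),lidR=(494,27)).items(): print(n,pt(w,*p), ray(w,*p,.17) if 'lid' in n else '')
for p in((315,243),(345,250),(340,200)): print(pt(s,230+p[0]/5,140+p[1]/5))
crop('w7.png',330,0,490,120,5,'w7c.png')
E
```

```text
knob [0.48906131 0.09624985 0.12638179] 
knobm [0.49078643 0.08923584 0.1260446 ] 
base [0.48673329 0.10826354 0.12724219] 
bar [0.50186042 0.1130469  0.12462453] 
bar2 [0.51755192 0.11761469 0.12378771] 
piv [0.53811153 0.12416352 0.12680818] 
lidL [0.38933429 0.09112427 0.16733011] [0.39029236 0.09069233 0.17      ]
lidR [0.54741567 0.12797142 0.1668223 ] [0.54628202 0.12692909 0.17      ]
[0.48268739 0.09146295 0.12500022]
[0.49168967 0.08281583 0.1209422 ]
[0.53106677 0.11948338 0.12180188]
```

View pics/w7c.png

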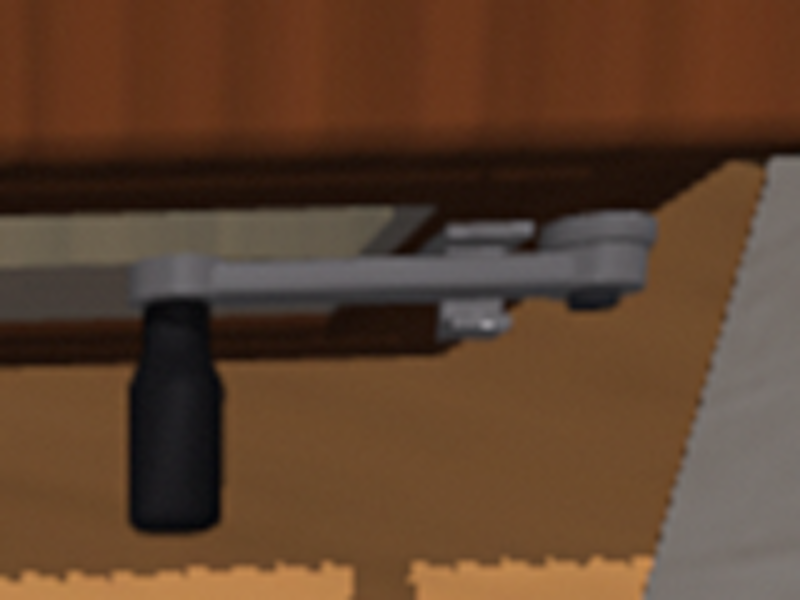

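Request:
step_arm(plan=[0.065,0.01,-0.04,-0.01,8,0.065,0.02,-0.09,-0.03,16,0.065,0.029,-0.134,-0.06,24,0.065,0.029,-0.134,-0.095,30.3,0.065,0.029,-0.134,-0.095,30.3])

```text
time: 8.78
eef_pos: [0.5116, -0.1468, 0.146]
eef_rot: [-0.004, 0.406, 0.914, -0.0]
ft_force: [0.1, 0.1, 0.2]
width: 0.759
```

```bash
python3 - <<'E'
from h import *
w=load('w7.png')
print('nose w7',ray(w,222,193,.004),ray(w,252,177,.004))
w=cam('wrist','w8.png'); t=cam('top','t8.png')
print(ctrl.read_state()['eef_pos'],ctrl.read_state()['eef_rot'])
crop('t8.png',100,140,300,300,4,'t8c.png')
E
```

```text
nose w7 [ 0.37784768 -0.02202185  0.004     ] [0.40618664 0.00065928 0.004     ]
[ 0.51348435 -0.14715565  0.15082848] [-1.02974764e-04  4.05760623e-01  9.13979369e-01  1.36694502e-04]
```

View pics/w8.png

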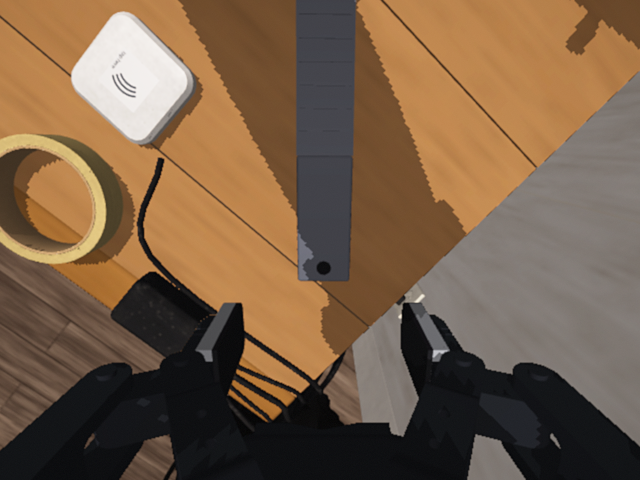

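View pics/t8c.png

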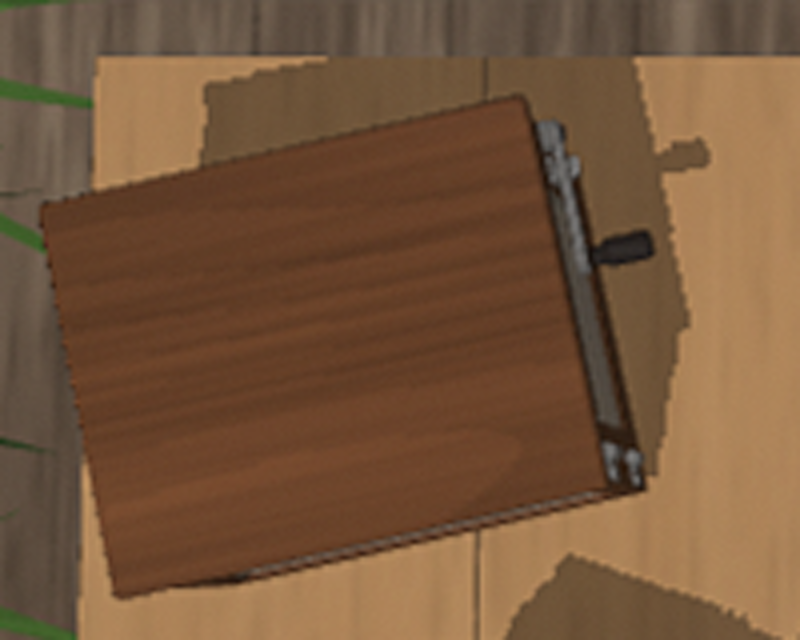

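```bash
cat >fit.py <<'E'
from h import *
def cloud(d):
    v,u=np.mgrid[0:480,0:640]; z=d['z_map']; ok=z>0
    c=np.stack([(u-d['cx'])/d['f']*z,(v-d['cy'])/d['f']*z,z],-1)
    return (c-d['t'])@d['R'],ok
def casefit(d):
    P,ok=cloud(d)
    m=ok&(P[...,2]>.155)&(P[...,2]<.195)&(P[...,0]>.3)&(P[...,0]<.57)&(P[...,1]>.05)&(P[...,1]<.36)
    m2=cv2.morphologyEx(m.astype(np.uint8),cv2.MORPH_OPEN,np.ones((9,9)))>0
    return cv2.minAreaRect((P[m2][:,:2]*1000).astype(np.float32))
E
python3 - <<'E'
from fit import *
for f in('top0.png','t8.png'):
    print(casefit(load(f)))
d=load('t8.png');C=lambda u,v:(u/4+100,v/4+140)
for n,u,v in(('FF',523,97),('NF',607,490),('FB',40,205),('NB',118,598)): print(n,ray(d,*C(u,v),.17))
w=load('w8.png')
for u,v,h in((298,279,.024),(349,279,.024),(299,156,.024),(352,156,.024)): print(ray(w,u,v,h))
for f in('top0.png','t8.png'):
    im=load(f); 
E
```

```text
((444.5552978515625, 206.31869506835938), (166.41250610351562, 207.81483459472656), 11.689804077148438)
((446.6563415527344, 207.15582275390625), (166.7919464111328, 207.3511505126953), 13.05828857421875)
FF [0.54702335 0.12536166 0.17      ]
NF [0.3868862 0.0888055 0.17     ]
FB [0.50232489 0.32239789 0.17      ]
NB [0.34280534 0.28558023 0.17      ]
[ 0.51773624 -0.18315207  0.024     ]
[ 0.54695962 -0.15668689  0.024     ]
[ 0.45758764 -0.1129588   0.024     ]
[ 0.48518537 -0.0880247   0.024     ]
```

```bash
python3 - <<'E'
from h import *
w=load('w8.png'); g=np.array([.5129,-.1491,0]); j=np.array([.748,.664,0])
for a in(-.047,-.033,-.0215,.0215,.033,.047): print(a,proj(w,g+a*j+[0,0,.005]))
crop('w8.png',180,180,460,360,2.8,'w8c.png')
E
```

```text
-0.047 (np.float64(264.2277577997475), np.float64(236.51599208397494))
-0.033 (np.float64(281.71049679481723), np.float64(236.67664720572674))
-0.0215 (np.float64(296.0723032302991), np.float64(236.80862296548148))
0.0215 (np.float64(349.78084476907105), np.float64(237.30216990240336))
0.033 (np.float64(364.14686325152275), np.float64(237.4341843681595))
0.047 (np.float64(381.6371291595015), np.float64(237.59490865739747))
```

View pics/w8c.png

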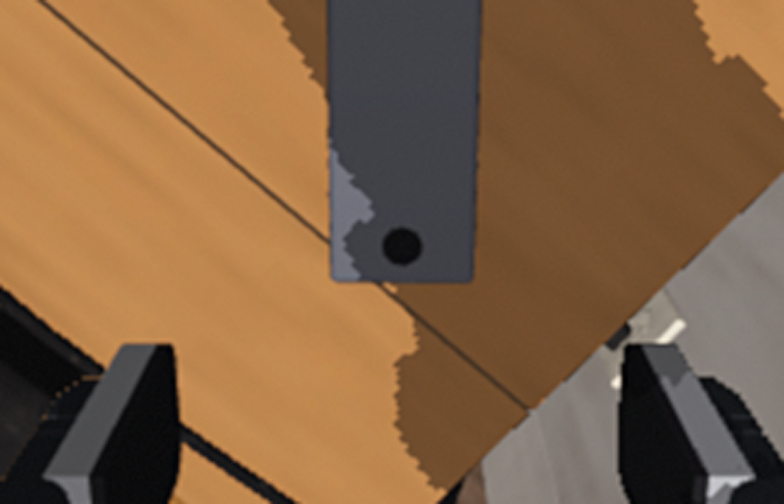

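Request:
step_arm(plan=[0.065,0,-0.002,-0.05,0,0.065,0,-0.002,-0.1,0,0.065,0,-0.002,-0.135,0,0.065,0,-0.002,-0.145,0,0.03,0,-0.002,-0.145,0,0.03,0,-0.002,-0.145,0,0.03,0,-0.002,-0.145,0,0.03,0,-0.002,-0.145,0], newtons=60)

```text
time: 9.88
eef_pos: [0.515, -0.1507, 0.0082]
eef_rot: [0.002, 0.406, 0.914, 0.0]
ft_force: [0.5, 0.8, 7.1]
width: 0.451
```

```bash
python3 - <<'E'
from h import *
w=cam('wrist','w9.png'); t=cam('top','t9.png'); r=ctrl.read_state(); print(r['eef_pos'],r['width'],r['ft_force'])
E
```

```text
[ 0.51500697 -0.15075681  0.00824488] 0.4499258051037801 [0.7835145  1.06817516 7.24529319]
```

View pics/w9.png

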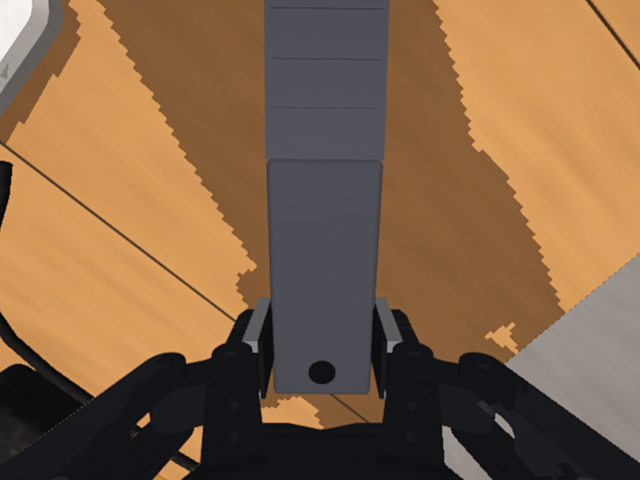

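View pics/t9.png

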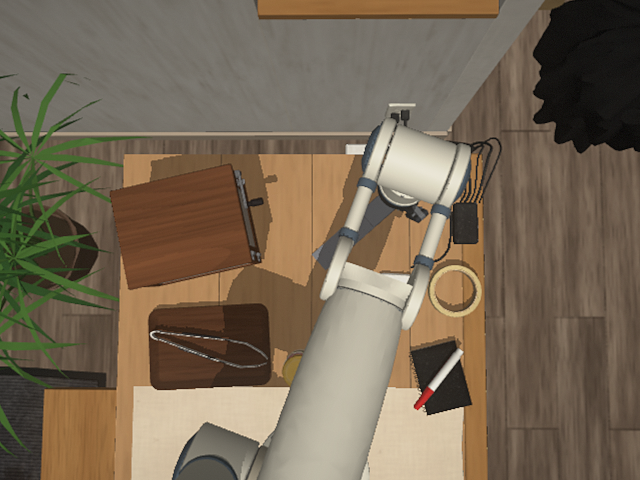

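```bash
python3 - <<'E'
from h import *
w=load('w9.png'); r=ctrl.read_state(); e=r['eef_pos']; q=r['eef_rot']; th=2*np.arctan2(q[2],q[1]); print(np.degrees(th))
ax=np.array([np.cos(th),np.sin(th),0]); pj=np.array([-ax[1],ax[0],0])
for u,v in((321,393),(325,158)):
    X=ray(w,u,v,.024); print(X,(X-e)@ax,(X-e)@pj)
t=load('t9.png'); 
crop('t9.png',295,200,395,290,7,'t9c.png')
E
```

```text
132.15395914492092
[ 0.53208221 -0.17165056  0.024     ] -0.026949083335258306 0.0013636890069680231
[ 0.47013501 -0.10097305  0.024     ] 0.0670215933769196 -0.0001455670591939668
```

View pics/t9c.png

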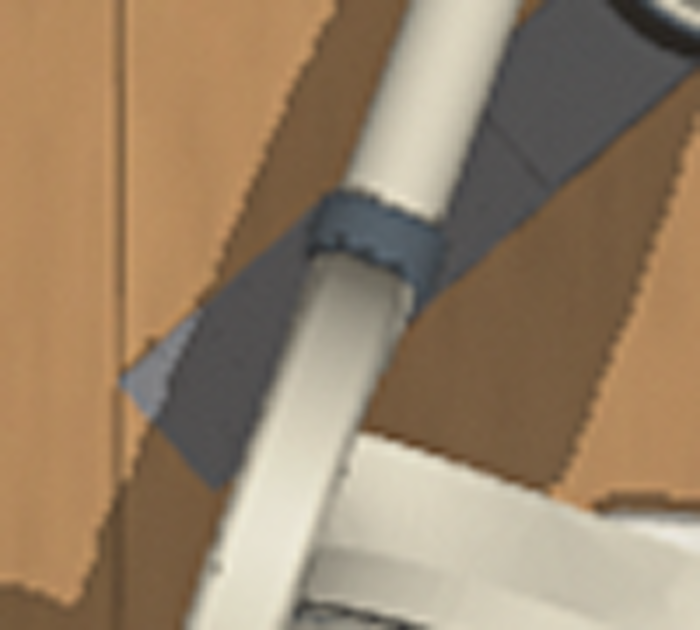

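Request:
step_arm(plan=[0.03,0,0,0.004,0,0.03,0,0,0.004,-7,0.03,0,0.005,0.004,-15,0.03,-0.001,0.02,0.004,-22,0.03,-0.002,0.035,0.004,-29.1,0.03,-0.003,0.05,0.004,-29.1,0.03,-0.003,0.06,0.004,-29.1,0.03,-0.003,0.06,0.004,-29.1])

```text
time: 10.98
eef_pos: [0.5102, -0.0897, 0.0093]
eef_rot: [0.0, 0.621, 0.784, -0.0]
ft_force: [-0.2, -0.3, -1.1]
width: 0.449
```

```bash
python3 - <<'E'
from h import *
w=cam('wrist','w10.png'); t=cam('top','t10.png'); r=ctrl.read_state(); print(r['eef_pos'],r['width'],r['ft_force'],r['eef_rot'])
crop('t10.png',220,140,400,280,4.4,'t10c.png')
E
```

```text
[ 0.51029217 -0.09045969  0.00937066] 0.45068891809041456 [ 0.22409396 -0.23471637 -2.26396383] [ 1.91119046e-04  6.21702365e-01  7.83253548e-01 -1.14811879e-04]
```

View pics/w10.png

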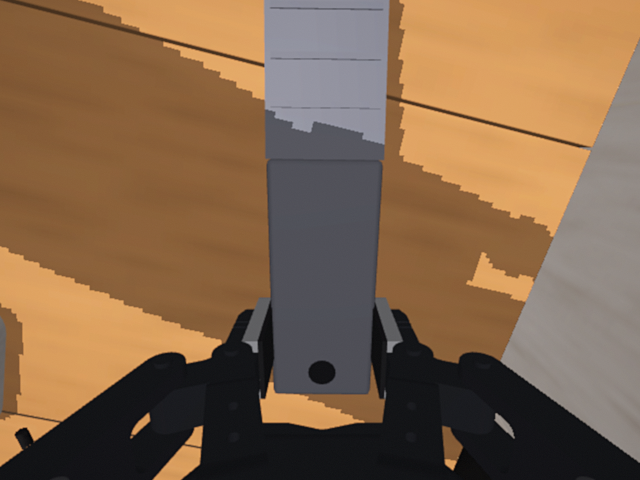

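View pics/t10c.png

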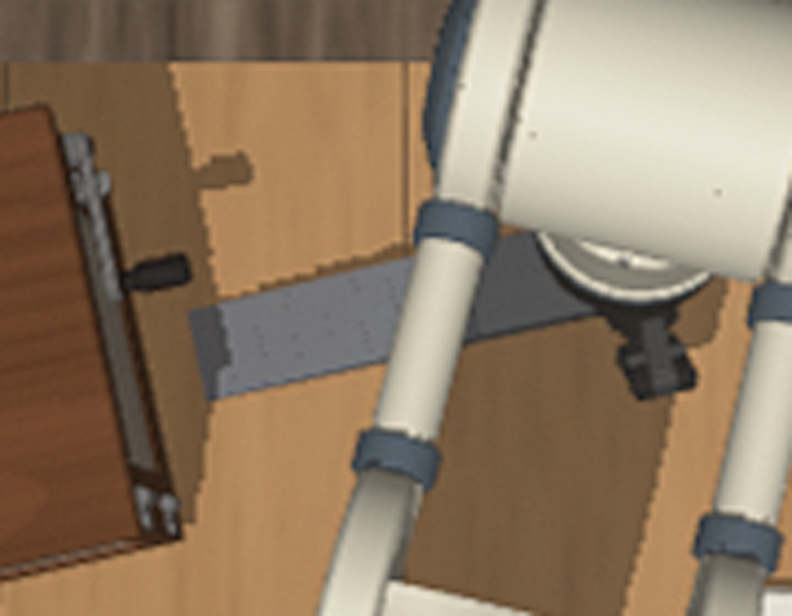

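```bash
python3 - <<'E'
from h import *
t=load('t10.png'); C=lambda u,v:(u/4.4+220,v/4.4+140)
a=ray(t,*C(50,105),.17);b=ray(t,*C(140,535),.17);print(a,b)
n1=ray(t,*C(190,312),.004);n2=ray(t,*C(210,398),.004);print(n1,n2)
ey=(b-a)/np.linalg.norm(b-a);ex=np.array([ey[1],-ey[0],0]);print(np.degrees(np.arctan2(ex[1],ex[0])), np.linalg.norm(b-a))
m=(a+b)/2;n=(n1+n2)/2
print('lateral',(n-m)@ey,'along',(n-m)@ex)
c=ray(t,*C(182,540),.014);print('nearbottom',c,(c-m)@ey,(c-m)@ex)
r=ctrl.read_state();q=r['eef_rot'];th=2*np.arctan2(q[2],q[1]);print(np.degrees(th),r['eef_pos']+.187*np.array([np.cos(th),np.sin(th),0]))
k=ray(t,*C(158,274),.1265);print('knob',(k-m)@ey,(k-m)@ex)
E
```

```text
[0.5476623  0.12436697 0.17      ] [0.38834921 0.08871531 0.17      ]
[0.4887629  0.09181286 0.004     ] [0.45154628 0.08273556 0.004     ]
102.6140323473406 0.16325349217549062
lateral 0.0021105897746944687 along -0.019271156508435413
nearbottom [0.39022032 0.09281032 0.014     ] 0.07890651841112672 0.0035875525855950754
103.11888368680094 [0.46784835 0.09165984 0.00937066]
knob -0.017680703102274688 -0.02166109793578147
```

Request:
step_arm(plan=[0.03,0,0.003,-0.001,0,0.03,-0.001,0.015,-0.001,0,0.03,-0.0035,0.027,-0.001,0,0.03,-0.0065,0.039,-0.001,0,0.03,-0.009,0.051,-0.001,0,0.03,-0.012,0.063,-0.001,0,0.03,-0.0145,0.073,-0.001,0,0.03,-0.017,0.083,-0.001,0])

```text
time: 12.08
eef_pos: [0.4931, -0.0072, 0.0083]
eef_rot: [0.001, 0.622, 0.783, -0.0]
ft_force: [1.8, -5.3, -1.9]
width: 0.451
```

```bash
cat > look.py <<'E'
import sys
from h import *
i=sys.argv[1]
t=cam('top','t%s.png'%i); s=cam('scene','s%s.png'%i); r=ctrl.read_state(); print(r['time'],r['eef_pos'],r['ft_force'])
crop('t%s.png'%i,100,140,300,300,4,'t%sc.png'%i); crop('s%s.png'%i,170,130,330,260,5,'s%sc.png'%i)
E
python3 look.py 11
```

```text
12.175 [ 0.492951   -0.00621381  0.00825621] [-0.4002797   1.89591357 -1.04839272]
```

View pics/t11c.png

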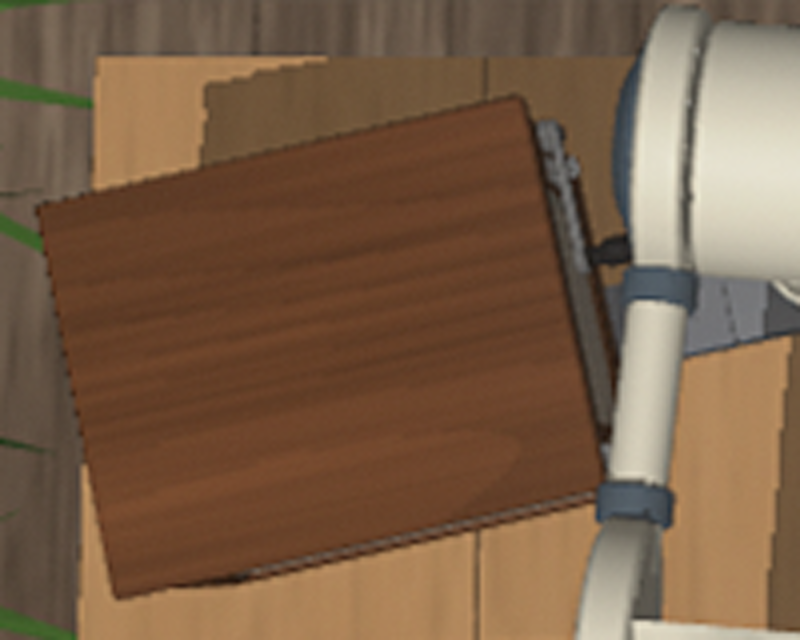

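View pics/s11c.png

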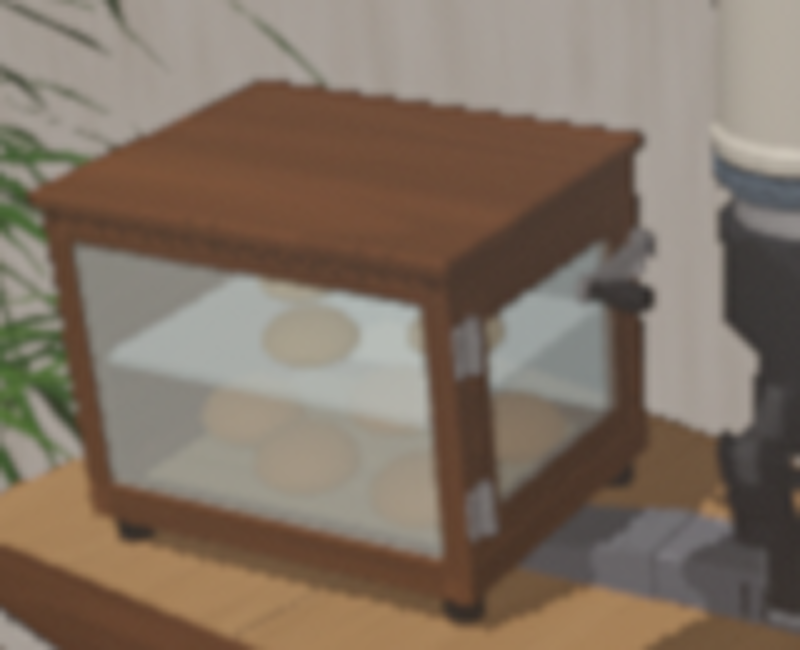

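Request:
step_arm(plan=[0.03,-0.001,0.005,0,0,0.03,-0.002,0.01,0,0,0.03,-0.002,0.01,0,0,0.03,-0.002,0.01,0,0])

```text
time: 12.68
eef_pos: [0.4912, 0.0028, 0.0082]
eef_rot: [-0.0, 0.622, 0.783, 0.0]
ft_force: [0.1, -1.4, -1.8]
width: 0.447
```

```bash
python3 look.py 12; cat > trk.py <<'E'
import sys
from h import *
# optical flow of tracked points vs s11
def trk(i,ref='11'):
    for c,pts in (('s',[(258,184),(251,251),(264,200),(262,233),(170+430/5,130+555/5),(295,211),(298,157),(290,170)]),):
        a=cv2.imread('pics/%s%s.png'%(c,ref),0);b=cv2.imread('pics/%s%s.png'%(c,i),0)
        p=np.float32(pts).reshape(-1,1,2)
        q,st,er=cv2.calcOpticalFlowPyrLK(a,b,p,None,winSize=(13,13))
        for x,y,e in zip(p,q,er): print(x[0],(y-x)[0].round(2),e)
trk(sys.argv[1])
E
python3 trk.py 12
```

```text
12.775 [0.49118583 0.00281288 0.00825374] [ 0.91408689 -2.06499936 -2.3715875 ]
[258. 184.] [-0.69 -0.88] [0.8766642]
[251. 251.] [ 0.   -0.15] [1.191568]
[264. 200.] [-0.45 -0.85] [2.6921227]
[262. 233.] [-0.27 -0.72] [1.9332471]
[256. 241.] [-0.22 -0.59] [1.4093935]
[295. 211.] [-0.12 -0.42] [2.3433802]
[298. 157.] [-0.39 -0.53] [3.423262]
[290. 170.] [-0.3  -1.12] [1.7013683]
```

Request:
step_arm(plan=[0.03,-0.001,0.005,0,0,0.03,-0.0025,0.01,0,0,0.03,-0.0025,0.012,0,0,0.03,-0.0025,0.012,0,0])

```text
time: 13.28
eef_pos: [0.4885, 0.0151, 0.0082]
eef_rot: [-0.0, 0.622, 0.783, 0.0]
ft_force: [0.1, -2.5, -0.9]
width: 0.454
```

```bash
python3 look.py 13; sed -i "s/trk(sys.argv\[1\])/trk(sys.argv[1],sys.argv[2])/" trk.py; sed -i "s/(298,157),(290,170)/(180,170),(194,236),(189,229)/" trk.py; for i in 11 12 13; do echo; python3 trk.py $i 7;done
python3 - <<'E'
from h import *
s=load('s7.png')
for X in([.389,.091,.17],[.391,.093,.014]):
  a=np.array(proj(s,X))
  for dx in([0,0,.001],[-.00022,.00097,0]): print(a,np.array(proj(s,np.array(X)+dx))-a)
E
```

```text
13.375 [0.48851541 0.01508958 0.00825667] [-0.49550327 -2.72433067 -0.59372882]

[258. 184.] [-0.12 -0.36] [1.427145]
[251. 251.] [-0.03 -0.38] [2.220784]
[264. 200.] [-0.29 -0.37] [2.9850223]
[262. 233.] [-0.07 -0.38] [2.0403106]
[256. 241.] [-0.05 -0.13] [2.0639794]
[295. 211.] [-0.08 -0.12] [1.7167159]
[180. 170.] [0.18 0.15] [1.9236317]
[194. 236.] [ 0.04 -0.1 ] [1.931213]
[189. 229.] [0.07 0.04] [2.3478181]

[258. 184.] [-0.81 -1.17] [1.4600592]
[251. 251.] [ 0.22 -0.45] [2.5264423]
[264. 200.] [-0.72 -1.25] [2.9086537]
[262. 233.] [-0.33 -1.15] [2.5096154]
[256. 241.] [-0.26 -0.72] [2.2307692]
[295. 211.] [-0.2  -0.53] [3.4378698]
[180. 170.] [-0.3  -0.17] [2.7215238]
[194. 236.] [-0.09 -0.15] [2.1856508]
[189. 229.] [-0.01  0.02] [2.4842825]

[258. 184.] [-1.89 -2.23] [1.2409394]
[251. 251.] [ 0.69 -0.5 ] [3.1825075]
[264. 200.] [-1.29 -2.12] [3.131657]
[262. 233.] [-0.66 -1.94] [2.3635354]
[256. 241.] [-0.58 -1.58] [2.2474113]
[295. 211.] [ 42.59 -36.56] [17.35577]
[180. 170.] [-0.78 -0.5 ] [3.8738906]
[194. 236.] [-0.14 -0.15] [2.375185]
[189. 229.] [-0.15  0.02] [2.744083]
[259.77134307 182.38910821] [-0.03923088 -0.48845475]
[259.77134307 182.38910821] [-0.44388357 -0.08075562]
[265.3879006  251.81629414] [-0.03318337 -0.41341346]
[265.3879006  251.81629414] [-0.40997332 -0.1025089 ]
```

View pics/s13c.png

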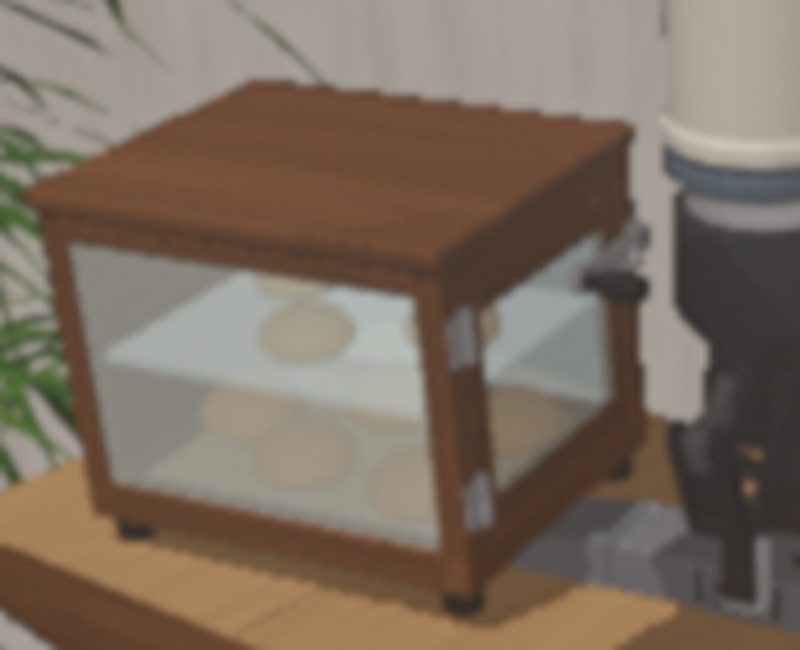

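```bash
cat >lift.py <<'E'
import sys
from fit import *
ex=np.array([-.2235,.9747]);ey=np.array([-.9747,-.2235]);o=np.array([.4665,.109])+.1*ex
def res(i):
    P,ok=cloud(load('t%s.png'%i)); 
    q=P[...,:2]-o; X=q@ex; Y=q@ey
    m=ok&(abs(X)<.095)&(abs(Y)<.073)&(P[...,2]>.15)&(P[...,2]<.2)
    A=np.stack([X[m],Y[m],np.ones(m.sum())],1); c,r,_,_=np.linalg.lstsq(A,P[...,2][m],rcond=None); return c,m.sum()
c0,n0=res('8')
for i in sys.argv[1:]:
    c,n=res(i); d=c-c0; print(i,n,'foot lifts far/near mm',[(1000*(d[2]-.09*d[0]+s*.068*d[1])).round(2) for s in(-1,1)],'back',(1000*(d[2]+.09*d[0])).round(2))
E
python3 lift.py 9 10 11 12 13
```

```text
9 10408 foot lifts far/near mm [np.float64(0.03), np.float64(0.08)] back -0.05
10 10378 foot lifts far/near mm [np.float64(-0.02), np.float64(-0.08)] back 0.05
11 10405 foot lifts far/near mm [np.float64(0.6), np.float64(0.59)] back -0.01
12 10398 foot lifts far/near mm [np.float64(2.15), np.float64(2.06)] back 0.06
13 10282 foot lifts far/near mm [np.float64(4.17), np.float64(4.22)] back 0.09
```

Request:
step_arm(plan=[0.03,-0.0005,0.003,0,0,0.03,-0.001,0.005,0,0,0.03,-0.001,0.005,0,0,0.03,-0.001,0.005,0,0])

```text
time: 13.88
eef_pos: [0.4877, 0.0199, 0.0082]
eef_rot: [-0.0, 0.622, 0.783, 0.0]
ft_force: [0.3, -2.4, -1.8]
width: 0.447
```

```bash
python3 look.py 14; python3 lift.py 14; python3 trk.py 14 7; python3 - <<'E'
from h import *
w=cam('wrist','w14.png'); t=load('t14.png')
E
```

```text
13.975 [0.48769477 0.01993112 0.00824198] [ 0.84933639 -1.95774625 -2.83150677]
14 10193 foot lifts far/near mm [np.float64(4.96), np.float64(5.01)] back 0.1
[258. 184.] [-2.29 -2.64] [1.2586908]
[251. 251.] [ 0.25 -0.78] [3.0904217]
[264. 200.] [29.43 -5.13] [29.383507]
[262. 233.] [-0.8  -2.45] [2.7414942]
[256. 241.] [-0.62 -1.82] [2.1899037]
[295. 211.] [ 40.56 -37.24] [16.924557]
[180. 170.] [-0.83 -0.53] [3.5173817]
[194. 236.] [-0.16 -0.16] [2.4223373]
[189. 229.] [-0.2   0.01] [2.8872042]
```

View pics/w14.png

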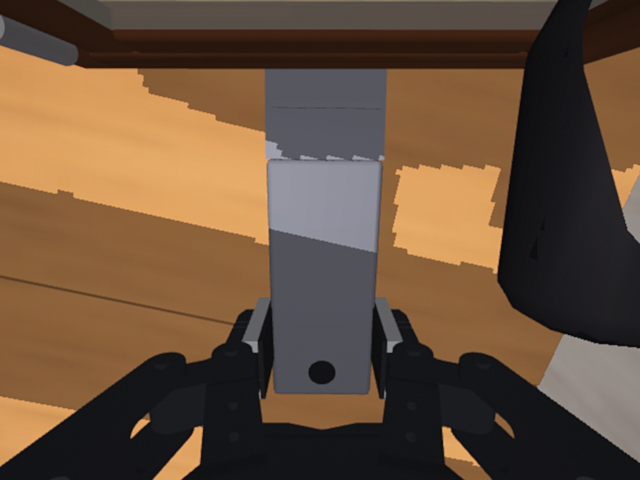

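View pics/t14.png

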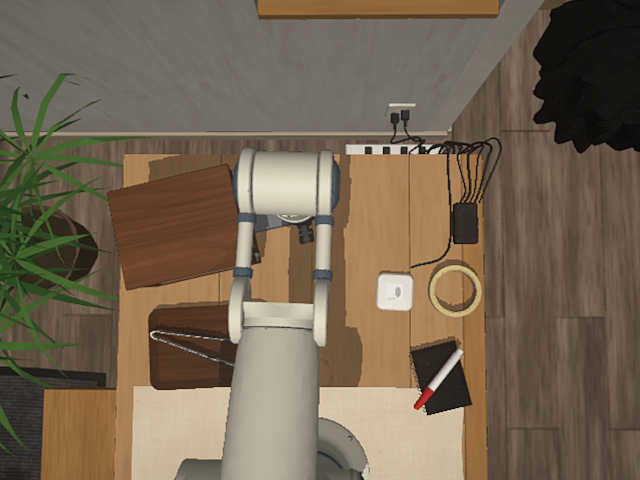

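View pics/s14c.png

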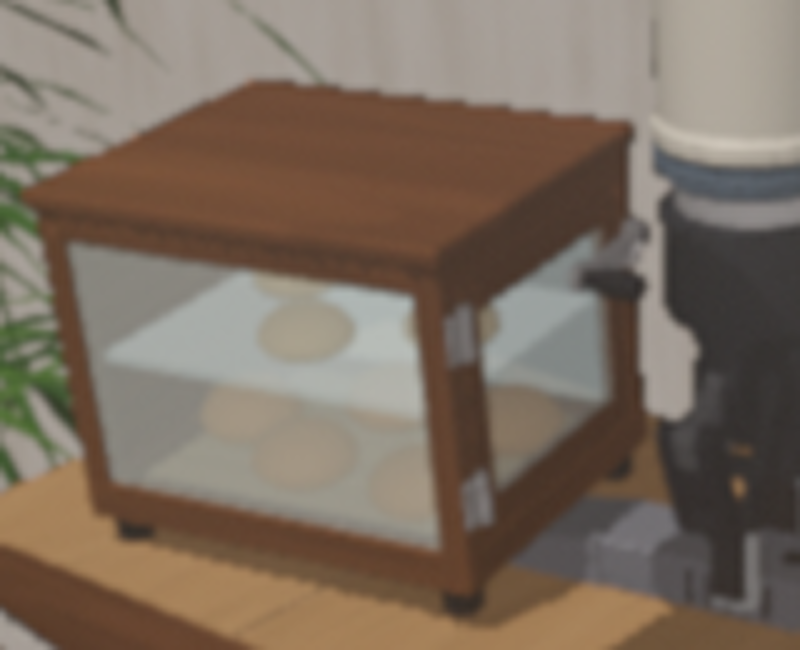

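```bash
python3 -c "
from plant import ctrl
print(ctrl.job_done()); r=ctrl.read_state(); print(r['time'],r['eef_pos'],r['width'])"
```

```text
the job is handed in; nothing more can be done
None
the job is handed in; nothing more can be done
```

The hook is in its catch and the wedge is holding both front feet about 5 mm off the counter, with my grip still on it. The job was handed in at about 14 s.

**Hook:** I swung it down with the closed fingers. The last pictures show it level in the catch, with the top of the knob about 126 mm up against 126.5 mm expected. It stopped hard when I pressed it with about 5 N, then 1 mm further.

**Wedge:** I gripped it across the tail, turned it in line with the case and slid it nose first under the middle of the front rail. The lid heights from the top camera put the foot lift at 4.96 mm on the far side and 5.01 mm on the near side. The back of the case stayed down, and the tool height never moved from its seated value, so the wedge should be flat on the counter.

**What went wrong or disagreed:**
- **Case nudged:** on my first press at the hook, the finger came down on the wrong side of the knob. It pushed the case with about 4 N, which turned it by about 1.35° and moved its front by about 3 mm. I did not put it back, but I lined the wedge up to the new position. During the wedge push I saw no slide beyond about 0.5 mm.
- **Measurements:** the wrist and top cameras differed by 2 to 4 mm. The wedge's sideways centring under the rail is therefore only good to about 2 to 3 mm.

The tape roll and card reader look unmoved in the last top picture.

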